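# Lower the telescoping post by one hole and cap it with a pot

### The job

Press the button on top of the telescoping post to unlock it and push the post down gently until it locks in its very next hole, with the button sprung fully up again; do not run past that hole. Then put the upside-down black pot over the top of the post as an eye guard, still upside down and hanging freely on the button, and leave everything else as it stands.

Things in the scene. Friction and masses are not known exactly. Their poses are not given: they have to be found in the camera images.
- post: telescoping post screwed to the bench; origin at the centre of its underside, z up. Foot plate 120 x 90 x 8; lower tube 38 across up to a black collar (45 across), its top 150 above the bench; out of it stands the bare steel upper tube, 26 across, with a black end cap 31 across and the grey button on top.
- tube (a joint): how far the upper tube is pushed down (m): 0 at the start, locked in its first hole (up to 1.5 mm play), 0.099 fully down. Unlocked, it slides under a light push of about 3 N and stays where it is left (no push felt at rest). The next hole is hidden inside, anywhere from 0.036 to 0.060, different every time; a further, wrong hole is at 0.097.
- button (a joint): how far the button is pressed in (m): 0 up, 0.0065 fully in; its spring takes 6 N to start, about 9 N at the end. From 0.0045 the lock pin is out of its hole. Between holes the button stays down at about 0.0045 by itself; at a hole the pin springs out, the button rises and the push felt jumps to 5 to 7 N. Pressing some 3 mm further would unlock it again.
- button_top (a point): centre of the top face of the grey round button, 20 across, which stands 14 above the end cap when up; 294 above the bench at the start. To be pressed straight down with closed fingers.
- guard_mid (a point): centre, half-way up, of the small black pot that stands upside down on the bench: 62 tall, 64 across at the rim (below), 46 at its bottom (above), base 5 thick, hollow, at least 38 across within; about 30 g. Its z axis points down while upside down. On the post, the inside of its base rests on the button and its rim hangs round the upper tube, this point 26 below the button's top.
- tape: roll of grey tape lying flat, 100 across, 48 high; origin at the centre of its underside; bystander
- dropper: small brown dropper bottle, 33 across, 102 tall; origin at the centre of its underside; bystander
Things that resemble listed ones, but are neither listed nor needed, are in the scene too. Leave any purple or yellow look-alike of the part that bears guard_mid alone.

How it is judged:
By the outcome, as a careful person would: the job done as asked, in the order asked, and still so for the second after the job is handed in, with the robot touching nothing.
It also fails if it takes over 70 s, if anything falls off the work surface, if the arm or the gripper's body presses on something with over 40 N, if the wrist force passes 120 N, or if a joint passes its speed limit or range.

### The arm

A 6-joint arm with a two-finger parallel gripper is mounted at the origin on the work surface; the furniture and walls round the work are solid. World frame = base frame: x ahead of the robot, y to its left, z up, the work surface at z = 0. Lengths are in m, angles in rad, forces in N, time in s.
With the tool pointing down it reaches from about 0.35 to 0.85 m from the base axis. Payload 8.1 kg.
Tool frame: the origin (TCP) lies between the finger pads; the fingertips stand 17 mm ahead of it and the grasp point (between the pads) lies 2 mm behind it; z points along the fingers, y is the direction in which the jaws open and shut (so a half turn about z gives the same grasp; the last joint's range is limited). The gripper opens to 85 mm and grips with 20 to 120 N. Pads are 22 mm wide; open, the fingers measure 114 mm over their backs; the gripper's body (76 mm by 85 mm) begins 54 mm behind the grasp point. The pads swing forward as they close: fully open they stand 13 mm farther back than shut.
Start: joints at [1.143, 0.13, 1.488, -0, 1.523, -0.085], TCP at [0.202, 0.565, 0.248] pointing down, gripper open.
Joint ranges: [-2.96, 2.96], [-0.89, 2.26], [0.02, 2.5], [-1.34, 4.48], [0, 2.73], [-2.66, 2.66]. Speed limits (rad/s): [2.39, 2.39, 2.79, 3.14, 3.14, 3.14].

### API

Orientations are given as a 3x3 rotation matrix whose columns are the frame's x, y, z axes.
In Python, from station import state, camera, hand_in gives the robot as it stands.
- The arm moves only by the tool arm_command, never from a script. Its argument "moves" is a list of rows, each a list of 3 entries, a list of its own where there are three numbers: the shift along the tool's x, y, z scaled (see below), then the turn, a rotation vector about the tool's x, y, z scaled (see below), then the closure, from 0 (fully open) to 1 (shut). In form: [[[x, y, z], [wx, wy, wz], jaw], ...]. A call has 1 to 5 rows; each row shifts and turns the commanded pose from where the row before left it, along the tool's axes as they then stand; what a row does not reach is not made up. The controller multiplies each number of a shift by 0.05 m and each number of a turn by 8 degrees. A row lasts 1/8 s, in which the tool goes at most 62.5 mm and 10.7 degrees, less where a joint would pass 70% of its speed; a pose out of reach is approached as far as the arm can. A call with a number of a shift or a turn outside -1 to 1 is refused whole. A call with a gripper value outside its range is refused whole. The fingers move at their own pace and stop on an object; "grip_force" is the grip in N (left out, the last holds). Time passes only in rows, so rows that do not move let the fingers close. It gives the time, the measured TCP pose, the force and the opening at its end, in the units of the state.
- state(): the state, without advancing time (a new reading comes with each control period).
- camera(name): name is "scene" or "side" or "wrist"; returns a dict with "img" (420x560x3 uint8, red, green, blue), "intrinsics" (3x3 intrinsics, pixels), "xyz" and "attitude" of the camera in the world; the wrist camera has in their place "hand_eye" (4x4, takes a point from camera to tool coordinates, whose origin is the TCP and whose axes are the flange's). Camera axes: x right, y down, z forward; pixel columns grow to the right and rows downward; lengths in m; the calibration is good to about 2 mm. A picture is of the moment at which its call begins: read the wrist's pose just before it. There is no depth.
- hand_in(): hands the job in, once; it reports no verdict.
The state is a dict: "clock": time; "q": joint angles; "joint_vel": joint speeds; "effort": joint torques, N m; "ee_pos": TCP position; "tcp_rot": TCP orientation; "contact_force": force on the tool from outside, world axes, zero at the start; "moment": the same for the moment, N m; "gripper_width": finger opening in m.
Only numpy, scipy, OpenCV 4.12 (cv2) and the standard library are available. Lean on these libraries where they do the work, as an engineer would, in place of code of your own. Each camera call takes 0.05 s, during which the arm holds its last target.

## Working session

There is one attempt and no reset: what is moved stays moved. The work goes in short steps, Python scripts to look and compute and a tool call to move; the robot and the scene stay as the last step left them, time stands still between calls to the robot, and variables do not carry over. Pictures are saved under pics/ and viewed, and the job is handed in when it is done.

Besides the shell and the picture viewer there is one more tool, called after "Request:" by a JSON object that holds its "fn" and its "kwargs". arm_command: Moves the arm, as the interface text tells. Its arguments: {"type":"object","properties":{"moves":{"type":"array"},"grip_force":{"type":"number"}},"required":["moves"]}

```bash
mkdir -p pics; ls
python3 - <<'E'
from station import state,camera
import cv2,numpy as np,json
s=state()
for k,v in s.items(): print(k,np.round(v,4).tolist())
for n in ["scene","side","wrist"]:
    c=camera(n); cv2.imwrite(f"pics/a_{n}.png",c["img"][:,:,::-1])
    print(n,{k:np.round(v,4).tolist() for k,v in c.items() if k!="img"})
E
```

```text
pics
clock 0.0
q [1.1426, 0.1312, 1.4893, -0.0, 1.523, -0.0854]
joint_vel [-0.0015, 0.0003, 0.0002, 0.0001, 0.0, 0.0011]
effort [0.0011, -56.9413, -50.0538, -0.0002, 0.0152, 0.0]
ee_pos [0.2014, 0.5646, 0.2472]
tcp_rot [[-0.9418, 0.3361, -0.0008], [0.3361, 0.9418, -0.0017], [0.0001, -0.0019, -1.0]]
contact_force [-0.3049, -1.0087, -0.5339]
moment [0.0338, -0.0084, 0.0367]
gripper_width 0.0852
scene {'intrinsics': [[505.5592, 0.0, 285.1949], [0.0, 505.5592, 217.7827], [0.0, 0.0, 1.0]], 'xyz': [-0.3387, -0.6833, 1.0962], 'attitude': [[0.6127, -0.5109, 0.603], [-0.7903, -0.3916, 0.4712], [-0.0046, -0.7653, -0.6437]]}
side {'intrinsics': [[397.0504, 0.0, 275.5945], [0.0, 397.0504, 209.1114], [0.0, 0.0, 1.0]], 'xyz': [0.2101, -0.8039, 0.773], 'attitude': [[0.9183, -0.2387, 0.3159], [-0.3954, -0.5087, 0.7648], [-0.0219, -0.8272, -0.5615]]}
wrist {'intrinsics': [[365.5061, 0.0, 277.3629], [0.0, 365.5061, 209.2699], [0.0, 0.0, 1.0]], 'hand_eye': [[-0.0005, -0.9563, -0.2923, 0.0742], [1.0, -0.0004, -0.0002, -0.0003], [0.0001, -0.2923, 0.9563, -0.1246], [0.0, 0.0, 0.0, 1.0]]}
```

View pics/a_scene.png

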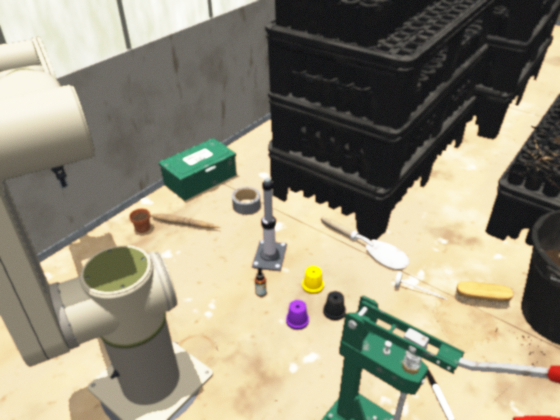

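View pics/a_side.png

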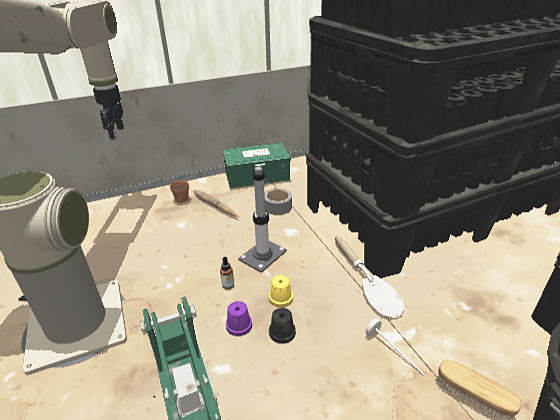

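View pics/a_wrist.png

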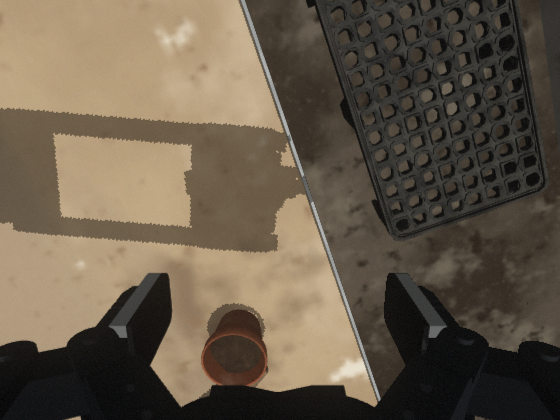

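The scene view shows the post at about (268,185–255) and the black pot at (335,305). In the side view the post is at (260,170–255) and the black pot at (282,325), with the purple and yellow look-alikes nearby. I'll zoom in for exact pixels.

Run:
```python
import cv2,numpy as np
a=cv2.imread("pics/a_scene.png"); b=cv2.imread("pics/a_side.png")
def crop(im,x,y,w,h,s): return cv2.resize(im[y:y+h,x:x+w],None,fx=s,fy=s,interpolation=cv2.INTER_CUBIC)
A=np.clip(crop(a,240,170,120,165,3.6).astype(float)*1.6,0,255).astype(np.uint8);B=np.clip(crop(b,205,155,110,200,3).astype(float)*1.6,0,255).astype(np.uint8)
cv2.imwrite("pics/b1.png",A);cv2.imwrite("pics/b2.png",B)
```

```text
(no output)
```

View pics/b1.png

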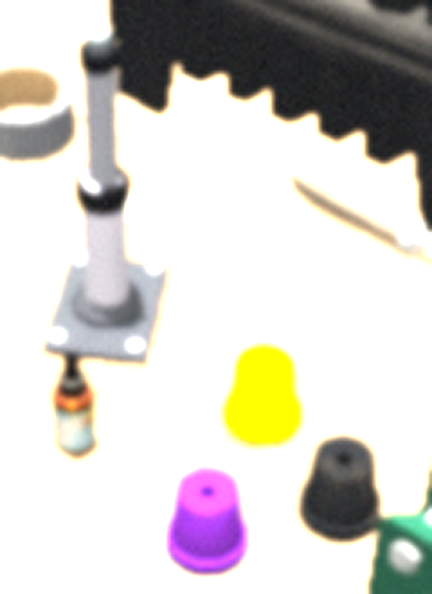

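View pics/b2.png

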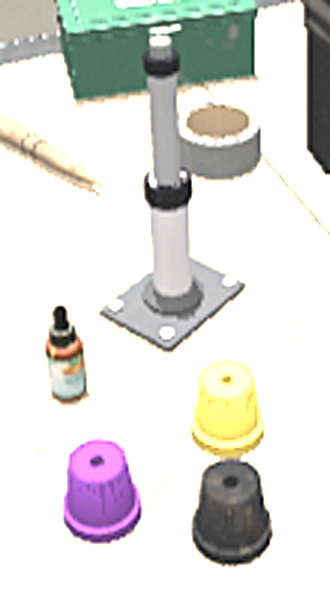

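```bash
cat > h.py <<'E'
import numpy as np
C={'scene':(505.5592,285.1949,217.7827,[-0.3387,-0.6833,1.0962],[[0.6127,-0.5109,0.603],[-0.7903,-0.3916,0.4712],[-0.0046,-0.7653,-0.6437]]),
'side':(397.0504,275.5945,209.1114,[0.2101,-0.8039,0.773],[[0.9183,-0.2387,0.3159],[-0.3954,-0.5087,0.7648],[-0.0219,-0.8272,-0.5615]])}
def ray(n,u,v):
    f,cx,cy,p,R=C[n]; return np.array(p),np.array(R)@np.array([(u-cx)/f,(v-cy)/f,1])
def plane(n,u,v,z):
    p,d=ray(n,u,v); return p+d*(z-p[2])/d[2]
def tri(*obs):
    A=np.zeros((3,3));b=np.zeros(3)
    for o in obs:
        p,d=ray(*o);d=d/np.linalg.norm(d);M=np.eye(3)-np.outer(d,d);A+=M;b+=M@p
    return np.linalg.solve(A,b)
def proj(n,P):
    f,cx,cy,p,R=C[n]; c=np.array(R).T@(np.array(P)-p); return np.array([f*c[0]/c[2]+cx,f*c[1]/c[2]+cy])
E
python3 - <<'E'
from h import *
s=('scene',268.1,180.6);d=('side',258.3,167.3)
print('btn',tri(s,d),plane(*s,.294),plane(*d,.294))
s=('scene',335.6,297.3);d=('side',282,315.3)
print('pot',tri(s,d),plane(*s,.062),plane(*d,.062))
for n,pts in {'drop':(('scene',261,271),('side',225.3,259)),'yel':(('scene',313.5,269),('side',280.7,281.5)),'pur':(('scene',297.5,306),('side',237,308.5))}.items(): print(n,tri(*pts))
# foot plate corners, side crop
for u,v in [(101,312),(172,347),(243,284)]: print(plane('side',205+u/3,155+v/3,.008))
E
```

```text
btn [0.51301355 0.03995542 0.29252871] [0.50803097 0.03620993 0.294     ] [0.51467427 0.04150828 0.294     ]
pot [ 0.45467637 -0.23383022  0.05642828] [ 0.45092743 -0.23580067  0.062     ] [ 0.45240998 -0.23881678  0.062     ]
drop [ 0.38366981 -0.03328885  0.09175655]
yel [ 0.49824602 -0.13057482  0.05913892]
pur [ 0.36655571 -0.17188325  0.05781862]
[0.44130803 0.04673069 0.008     ]
[ 0.48569957 -0.02765158  0.008     ]
[0.58349205 0.02725509 0.008     ]
```

Run:
```python
from h import *
print(plane('scene',375,235,0),plane('side',385,272,0),plane('scene',278,195,0),plane('side',315,212,0))
print(tri(('scene',272,70),('side',312,100)), tri(('scene',378,100),('side',383,130)))
print('green press', tri(('scene',365,303),('side',186,298)),plane('scene',345,415,0))
```

```text
[ 0.79650035 -0.16431647  0.        ] [ 7.97828733e-01 -1.67315528e-01 -1.11022302e-16] [0.77217891 0.21665303 0.        ] [0.76004222 0.17557014 0.        ]
[0.79367277 0.25768321 0.40242209] [ 0.7654125  -0.12801314  0.44413436]
green press [ 0.23600676 -0.4185304   0.37949342] [ 0.21496452 -0.42174584  0.        ]
```

Request:
{"fn": "arm_command", "kwargs": {"moves": [[[0, 0, -1], [0, 0, 0], 1], [[0, 0, -1], [0, 0, 0], 1], [[0, 0, -1], [0, 0, 0], 1], [[-0.6, -0.5, 0], [0, 0, 0], 1], [[-0.6, -0.5, 0], [0, 0, 0], 1]]}}

```text
clock: 0.78
ee_pos: [0.2417, 0.4974, 0.3988]
tcp_rot: [[-0.942, 0.335, 0.001], [0.335, 0.942, 0.001], [-0.0, 0.001, -1.0]]
contact_force: [1.5, -0.2, 0.2]
gripper_width: 0.0001
```

Request:
{"fn": "arm_command", "kwargs": {"moves": [[[-0.82, -0.68, 0], [0, 0, 0], 1], [[-0.82, -0.68, 0], [0, 0, 0], 1], [[-0.82, -0.68, 0], [0, 0, 0], 1], [[-0.82, -0.68, 0], [0, 0, 0], 1], [[-0.82, -0.68, 0], [0, 0, 0], 1]]}}

```text
clock: 1.4
ee_pos: [0.3778, 0.2672, 0.3981]
tcp_rot: [[-0.942, 0.336, -0.0], [0.336, 0.942, -0.0], [0.0, -0.0, -1.0]]
contact_force: [0.5, -0.3, -0.5]
gripper_width: 0.0003
```

Request:
{"fn": "arm_command", "kwargs": {"moves": [[[-0.82, -0.68, 0], [0, 0, 0], 1], [[-0.82, -0.68, 0], [0, 0, 0], 1], [[-0.82, -0.68, 0], [0, 0, 0], 1], [[-0.6, -0.5, 0], [0, 0, 0], 1], [[0, 0, 0], [0, 0, 0], 1]]}}

```text
clock: 2.02
ee_pos: [0.4794, 0.0955, 0.3975]
tcp_rot: [[-0.94, 0.34, -0.001], [0.34, 0.94, -0.001], [0.001, -0.001, -1.0]]
contact_force: [-0.9, 0.0, 0.0]
gripper_width: 0.0002
```

```bash
cat > snap.py <<'E'
import sys,cv2,numpy as np,pickle
from station import state,camera
tag=sys.argv[1]
for n in sys.argv[2:]:
    s=state(); c=camera(n); cv2.imwrite(f"pics/{tag}_{n}.png",c["img"][:,:,::-1])
    if n=="wrist": pickle.dump((s,{k:v for k,v in c.items() if k!="img"}),open(f"pics/{tag}.pkl","wb"))
print(s["clock"],np.round(s["ee_pos"],4),np.round(s["tcp_rot"],3).tolist(),np.round(s["contact_force"],2))
E
python3 snap.py c wrist scene side
```

```text
2.125 [0.4786 0.0977 0.398 ] [[-0.941, 0.337, -0.001], [0.337, 0.941, 0.0], [0.001, -0.0, -1.0]] [ 0.17  0.45 -0.65]
```

View pics/c_wrist.png

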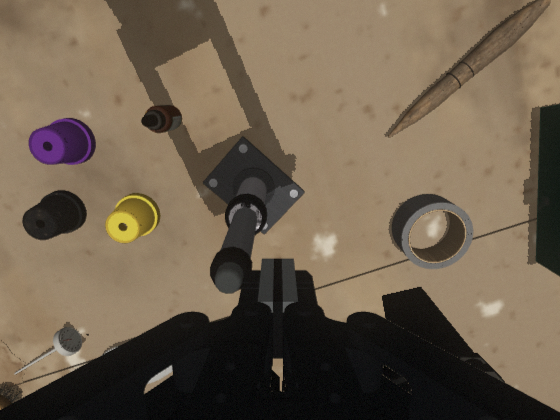

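The wrist view shows the button top at about (229,278), the black pot's hole at (42,217), the dropper at (158,119) and the closed fingertips at (278,290).

```bash
cat >> h.py <<'E'
import pickle
def wray(tag,u,v):
    s,c=pickle.load(open(f"pics/{tag}.pkl","rb")); K=np.array(c["intrinsics"]);H=np.array(c["hand_eye"])
    d=H[:3,:3]@np.array([(u-K[0,2])/K[0,0],(v-K[1,2])/K[1,1],1]); R=np.array(s["tcp_rot"])
    return np.array(s["ee_pos"])+R@H[:3,3],R@d
def wplane(tag,u,v,z):
    p,d=wray(tag,u,v); return p+d*(z-p[2])/d[2]
def trir(rays):
    A=np.zeros((3,3));b=np.zeros(3)
    for p,d in rays:
        d=d/np.linalg.norm(d);M=np.eye(3)-np.outer(d,d);A+=M;b+=M@p
    return np.linalg.solve(A,b)
E
python3 - <<'E'
from h import *
import cv2
print('btn',wplane('c',229,278,.294)); print('pot',wplane('c',42,217,.062)); print('drop',wplane('c',152,120,.102))
print('collar',wplane('c',243,214,.15)); print('plate', (wplane('c',243,148,.008)))
print('tri',trir([wray('c',229,278),ray('side',258.3,167.3),ray('scene',268.1,180.6)]))
im=cv2.imread('pics/c_wrist.png')[180:300,190:310];cv2.imwrite('pics/c1.png',cv2.convertScaleAbs(cv2.resize(im,None,fx=5,fy=5,interpolation=2),alpha=1.8,beta=20))
E
```

```text
btn [0.51036077 0.04819884 0.294     ]
pot [ 0.44529194 -0.22474959  0.062     ]
drop [ 0.38398548 -0.01986695  0.102     ]
collar [0.50862674 0.04520676 0.15      ]
plate [0.45612588 0.05195931 0.008     ]
tri [0.51499552 0.04488316 0.28862856]
```

View pics/c1.png

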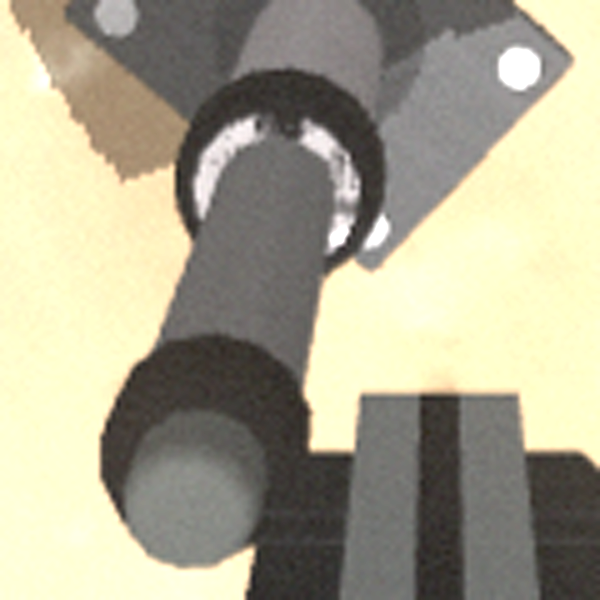

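View pics/c_scene.png

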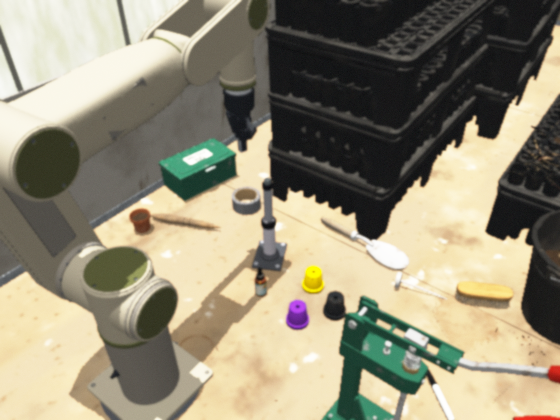

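View pics/c_side.png

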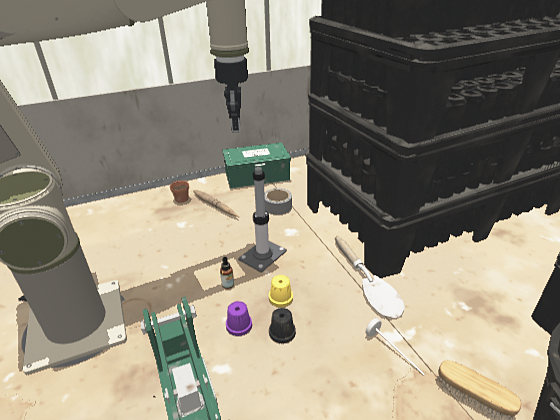

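Request:
{"fn": "arm_command", "kwargs": {"moves": [[[-0.49, -0.4, 0], [0, 0, 0], 1], [[-0.49, -0.4, 0], [0, 0, 0], 1], [[0, 0, 0.6], [0, 0, 0], 1], [[0, 0, 0.6], [0, 0, 0], 1], [[0, 0, 0], [0, 0, 0], 1]]}}

```text
clock: 2.8
ee_pos: [0.5098, 0.0448, 0.3358]
tcp_rot: [[-0.942, 0.334, -0.005], [0.334, 0.942, 0.0], [0.005, -0.001, -1.0]]
contact_force: [0.1, -0.3, -0.3]
gripper_width: -0.0001
```

```bash
python3 snap.py d wrist scene side
python3 - <<'E'
import cv2,numpy as np
a=cv2.imread("pics/d_scene.png"); b=cv2.imread("pics/d_side.png");w=cv2.imread("pics/d_wrist.png")
f=lambda im,x,y:cv2.convertScaleAbs(cv2.resize(im[y:y+65,x:x+65],None,fx=6,fy=6,interpolation=2),alpha=1.5,beta=20)
cv2.imwrite("pics/d1.png",np.hstack([f(a,236,145),f(b,226,130)]))
from h import *
print(proj('scene',[.512,.043,.313]))
s,c=pickle.load(open("pics/d.pkl","rb"));H=np.linalg.inv(np.array(c['hand_eye']));p=H@[0,0,.017,1];K=np.array(c['intrinsics']);p=K@p[:3];print(p[:2]/p[2])
E
```

```text
2.9 [0.5113 0.0446 0.3393] [[-0.942, 0.335, 0.001], [0.335, 0.942, 0.0], [-0.001, 0.0, -1.0]] [-0.31  0.29  0.44]
[266.90861085 173.28013652]
[278.16963725 277.99308106]
```

View pics/d1.png

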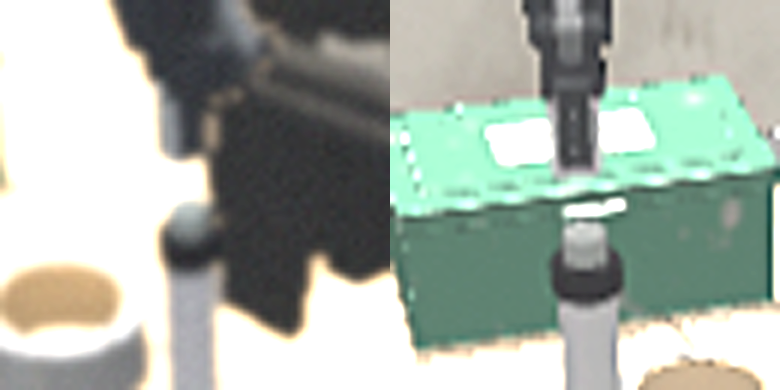

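View pics/d_wrist.png

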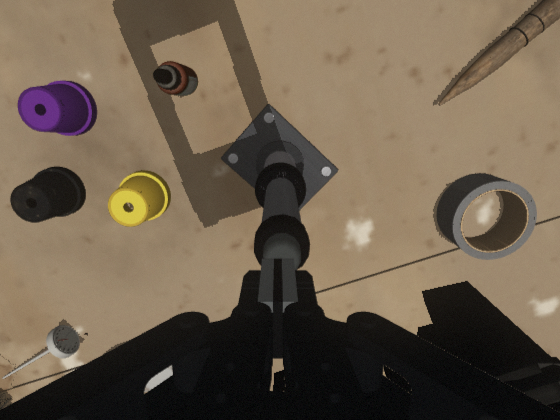

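Both external views put the button about 5 mm toward +x of the fingertips, and the wrist view agrees to within about 2 mm. I'll correct for that and descend.

Request:
{"fn": "arm_command", "kwargs": {"moves": [[[-0.1, 0.05, 0], [0, 0, 0], 1], [[0, 0, 0.2], [0, 0, 0], 1], [[0, 0, 0.2], [0, 0, 0], 1], [[0, 0, 0], [0, 0, 0], 1]]}}

```text
clock: 3.45
ee_pos: [0.5162, 0.0443, 0.3166]
tcp_rot: [[-0.942, 0.336, -0.003], [0.336, 0.942, 0.0], [0.003, -0.001, -1.0]]
contact_force: [0.7, 0.1, -0.1]
gripper_width: -0.0002
```

```bash
python3 snap.py e wrist scene side
python3 - <<'E'
import cv2,numpy as np
a=cv2.imread("pics/e_scene.png"); b=cv2.imread("pics/e_side.png");w=cv2.imread("pics/e_wrist.png")
f=lambda im,x,y:cv2.convertScaleAbs(cv2.resize(im[y:y+65,x:x+65],None,fx=6,fy=6,interpolation=2),alpha=1.5,beta=20)
cv2.imwrite("pics/e1.png",np.hstack([f(a,236,145),f(b,226,130)]))
E
```

```text
3.55 [0.5167 0.0443 0.3179] [[-0.942, 0.336, -0.001], [0.336, 0.942, 0.0], [0.001, -0.0, -1.0]] [ 1.27 -0.53  0.07]
```

View pics/e1.png

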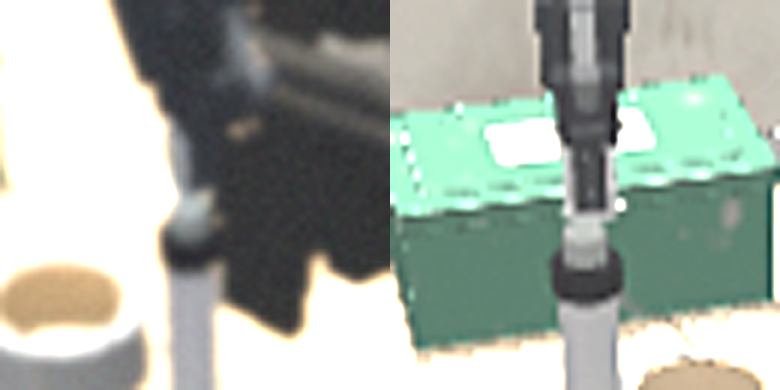

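The fingertips are now centred over the button in both views, with a gap of about 5 mm. I'll press in small steps.

Request:
{"fn": "arm_command", "kwargs": {"moves": [[[0, 0, 0.05], [0, 0, 0], 1], [[0, 0, 0.05], [0, 0, 0], 1]]}}

```text
clock: 3.85
ee_pos: [0.517, 0.0443, 0.3134]
tcp_rot: [[-0.942, 0.336, 0.0], [0.336, 0.942, -0.0], [-0.0, 0.0, -1.0]]
contact_force: [-0.2, 0.3, -0.2]
gripper_width: 0.0001
```

Request:
{"fn": "arm_command", "kwargs": {"moves": [[[0, 0, 0.04], [0, 0, 0], 1]]}}

```text
clock: 3.98
ee_pos: [0.5169, 0.0443, 0.3111]
tcp_rot: [[-0.942, 0.336, -0.0], [0.336, 0.942, -0.0], [0.0, -0.0, -1.0]]
contact_force: [0.6, 0.0, 0.4]
gripper_width: 0.0
```

Request:
{"fn": "arm_command", "kwargs": {"moves": [[[0, 0, 0.04], [0, 0, 0], 1]]}}

```text
clock: 4.1
ee_pos: [0.517, 0.0443, 0.3094]
tcp_rot: [[-0.942, 0.336, 0.0], [0.336, 0.942, 0.0], [-0.0, 0.0, -1.0]]
contact_force: [-1.5, -0.1, 6.3]
gripper_width: -0.0001
```

Request:
{"fn": "arm_command", "kwargs": {"moves": [[[0, 0, 0.03], [0, 0, 0], 1]]}}

```text
clock: 4.22
ee_pos: [0.517, 0.0443, 0.3085]
tcp_rot: [[-0.942, 0.336, 0.001], [0.336, 0.942, -0.0], [-0.001, 0.0, -1.0]]
contact_force: [-2.6, 0.3, 6.5]
gripper_width: -0.0002
```

Request:
{"fn": "arm_command", "kwargs": {"moves": [[[0, 0, 0.03], [0, 0, 0], 1]]}}

```text
clock: 4.35
ee_pos: [0.517, 0.0443, 0.3072]
tcp_rot: [[-0.942, 0.336, 0.001], [0.336, 0.942, -0.0], [-0.001, 0.0, -1.0]]
contact_force: [-3.1, 0.0, 7.7]
gripper_width: -0.0002
```

Request:
{"fn": "arm_command", "kwargs": {"moves": [[[0, 0, 0.03], [0, 0, 0], 1]]}}

```text
clock: 4.47
ee_pos: [0.517, 0.0443, 0.3059]
tcp_rot: [[-0.942, 0.336, 0.001], [0.336, 0.942, -0.0], [-0.001, 0.0, -1.0]]
contact_force: [-4.3, 0.2, 8.2]
gripper_width: -0.0
```

Request:
{"fn": "arm_command", "kwargs": {"moves": [[[0, 0, 0.03], [0, 0, 0], 1]]}}

```text
clock: 4.6
ee_pos: [0.5171, 0.0443, 0.3043]
tcp_rot: [[-0.942, 0.336, 0.001], [0.336, 0.942, -0.0], [-0.001, 0.0, -1.0]]
contact_force: [-2.4, -0.5, 3.8]
gripper_width: -0.0002
```

Unlocked: the force dropped from 8.2 N to 3.8 N at TCP z of about 0.304. I'll slide down to about 0.028 of travel, still well short of 0.036.

Request:
{"fn": "arm_command", "kwargs": {"moves": [[[0, 0, 0.04], [0, 0, 0], 1], [[0, 0, 0.04], [0, 0, 0], 1], [[0, 0, 0.04], [0, 0, 0], 1], [[0, 0, 0.04], [0, 0, 0], 1], [[0, 0, 0.04], [0, 0, 0], 1]]}}

```text
clock: 5.22
ee_pos: [0.517, 0.0443, 0.2931]
tcp_rot: [[-0.942, 0.336, 0.0], [0.336, 0.942, 0.0], [-0.0, 0.0, -1.0]]
contact_force: [0.2, 0.3, 2.8]
gripper_width: 0.0001
```

Request:
{"fn": "arm_command", "kwargs": {"moves": [[[0, 0, 0.04], [0, 0, 0], 1], [[0, 0, 0.04], [0, 0, 0], 1], [[0, 0, 0.04], [0, 0, 0], 1], [[0, 0, 0.04], [0, 0, 0], 1], [[0, 0, 0.04], [0, 0, 0], 1]]}}

```text
clock: 5.85
ee_pos: [0.517, 0.0443, 0.2832]
tcp_rot: [[-0.942, 0.336, 0.0], [0.336, 0.942, -0.0], [-0.0, 0.0, -1.0]]
contact_force: [0.3, -0.3, 2.8]
gripper_width: 0.0004
```

Request:
{"fn": "arm_command", "kwargs": {"moves": [[[0, 0, 0.04], [0, 0, 0], 1], [[0, 0, 0.04], [0, 0, 0], 1], [[0, 0, 0.03], [0, 0, 0], 1], [[0, 0, 0.02], [0, 0, 0], 1]]}}

```text
clock: 6.35
ee_pos: [0.517, 0.0443, 0.2767]
tcp_rot: [[-0.942, 0.336, 0.0], [0.336, 0.942, 0.0], [-0.0, 0.0, -1.0]]
contact_force: [1.7, 0.6, 2.1]
gripper_width: 0.0002
```

Request:
{"fn": "arm_command", "kwargs": {"moves": [[[0, 0, 0.02], [0, 0, 0], 1], [[0, 0, 0.02], [0, 0, 0], 1], [[0, 0, 0.02], [0, 0, 0], 1], [[0, 0, 0.02], [0, 0, 0], 1]]}}

```text
clock: 6.85
ee_pos: [0.517, 0.0443, 0.2728]
tcp_rot: [[-0.942, 0.336, 0.0], [0.336, 0.942, -0.0], [-0.0, 0.0, -1.0]]
contact_force: [2.6, -0.0, 2.7]
gripper_width: 0.0
```

Request:
{"fn": "arm_command", "kwargs": {"moves": [[[0, 0, 0.02], [0, 0, 0], 1]]}}

```text
clock: 6.98
ee_pos: [0.517, 0.0443, 0.2718]
tcp_rot: [[-0.942, 0.336, 0.0], [0.336, 0.942, -0.0], [-0.0, 0.0, -1.0]]
contact_force: [1.6, -0.8, 2.4]
gripper_width: 0.0003
```

Request:
{"fn": "arm_command", "kwargs": {"moves": [[[0, 0, 0.02], [0, 0, 0], 1]]}}

```text
clock: 7.1
ee_pos: [0.517, 0.0443, 0.2708]
tcp_rot: [[-0.942, 0.336, 0.0], [0.336, 0.942, -0.0], [-0.0, 0.0, -1.0]]
contact_force: [1.7, -0.4, 2.2]
gripper_width: 0.0001
```

Request:
{"fn": "arm_command", "kwargs": {"moves": [[[0, 0, 0.02], [0, 0, 0], 1]]}}

```text
clock: 7.22
ee_pos: [0.517, 0.0443, 0.2698]
tcp_rot: [[-0.942, 0.336, 0.0], [0.336, 0.942, -0.0], [-0.0, 0.0, -1.0]]
contact_force: [2.2, 0.0, 2.9]
gripper_width: -0.0002
```

Request:
{"fn": "arm_command", "kwargs": {"moves": [[[0, 0, 0.014], [0, 0, 0], 1], [[0, 0, 0.014], [0, 0, 0], 1]]}}

```text
clock: 7.48
ee_pos: [0.517, 0.0443, 0.2684]
tcp_rot: [[-0.942, 0.336, 0.0], [0.336, 0.942, -0.0], [-0.0, 0.0, -1.0]]
contact_force: [1.1, -0.8, 2.9]
gripper_width: 0.0001
```

Request:
{"fn": "arm_command", "kwargs": {"moves": [[[0, 0, 0.014], [0, 0, 0], 1], [[0, 0, 0.014], [0, 0, 0], 1]]}}

```text
clock: 7.72
ee_pos: [0.517, 0.0443, 0.2675]
tcp_rot: [[-0.942, 0.336, 0.0], [0.336, 0.942, -0.0], [-0.0, 0.0, -1.0]]
contact_force: [0.2, -1.0, 6.2]
gripper_width: 0.0003
```

The force jumped to 6.2 N at about 0.038 of travel, which means the pin has sprung out into the hole. I'll hold one row, then back off.

Request:
{"fn": "arm_command", "kwargs": {"moves": [[[0, 0, 0], [0, 0, 0], 1]]}}

```text
clock: 7.85
ee_pos: [0.517, 0.0444, 0.2675]
tcp_rot: [[-0.942, 0.336, 0.0], [0.336, 0.942, -0.0], [-0.0, 0.0, -1.0]]
contact_force: [1.1, -0.1, 5.7]
gripper_width: -0.0001
```

Request:
{"fn": "arm_command", "kwargs": {"moves": [[[0, 0, -0.03], [0, 0, 0], 1]]}}

```text
clock: 7.98
ee_pos: [0.5167, 0.0443, 0.2684]
tcp_rot: [[-0.942, 0.336, -0.001], [0.336, 0.942, -0.0], [0.001, -0.0, -1.0]]
contact_force: [-0.8, -0.6, -0.2]
gripper_width: -0.0005
```

Request:
{"fn": "arm_command", "kwargs": {"moves": [[[0, 0, -0.03], [0, 0, 0], 1]]}}

```text
clock: 8.1
ee_pos: [0.5164, 0.0443, 0.2693]
tcp_rot: [[-0.942, 0.336, -0.002], [0.336, 0.942, -0.0], [0.002, -0.001, -1.0]]
contact_force: [-0.7, -0.7, -0.1]
gripper_width: -0.0
```

Request:
{"fn": "arm_command", "kwargs": {"moves": [[[0, 0, -0.03], [0, 0, 0], 1]]}}

```text
clock: 8.22
ee_pos: [0.5165, 0.0443, 0.271]
tcp_rot: [[-0.942, 0.336, -0.001], [0.336, 0.942, -0.0], [0.001, -0.0, -1.0]]
contact_force: [-0.1, 0.4, 1.0]
gripper_width: -0.0001
```

Request:
{"fn": "arm_command", "kwargs": {"moves": [[[0, 0, -0.03], [0, 0, 0], 1]]}}

```text
clock: 8.35
ee_pos: [0.5168, 0.0443, 0.2728]
tcp_rot: [[-0.942, 0.336, -0.001], [0.336, 0.942, 0.0], [0.001, -0.0, -1.0]]
contact_force: [-0.3, 0.1, -0.9]
gripper_width: -0.0
```

Request:
{"fn": "arm_command", "kwargs": {"moves": [[[0, 0, -0.8], [0, 0, 0], 1], [[0, 0, -1], [0, 0, 0], 1], [[0, 0, -1], [0, 0, 0], 1]]}}

```text
clock: 8.72
ee_pos: [0.5166, 0.0443, 0.4143]
tcp_rot: [[-0.942, 0.336, -0.001], [0.336, 0.942, 0.0], [0.001, -0.0, -1.0]]
contact_force: [1.1, 0.9, 0.2]
gripper_width: -0.0002
```

```bash
python3 snap.py f wrist scene side
python3 - <<'E'
import cv2,numpy as np
a=cv2.imread("pics/f_scene.png"); b=cv2.imread("pics/f_side.png");w=cv2.imread("pics/f_wrist.png")
f=lambda im,x,y:cv2.convertScaleAbs(cv2.resize(im[y:y+65,x:x+65],None,fx=6,fy=6,interpolation=2),alpha=1.5,beta=20)
cv2.imwrite("pics/f1.png",np.hstack([f(a,236,165),f(b,226,150)]))
E
```

```text
8.825 [0.5184 0.0443 0.4201] [[-0.942, 0.336, 0.01], [0.336, 0.942, -0.0], [-0.01, 0.003, -1.0]] [0.51 0.69 0.6 ]
```

View pics/f1.png

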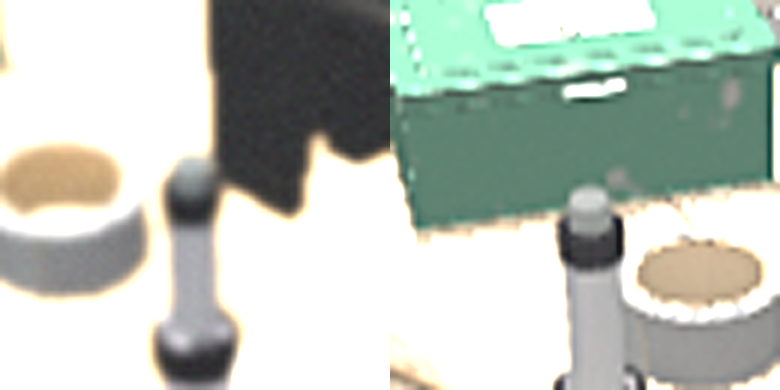

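View pics/f_wrist.png

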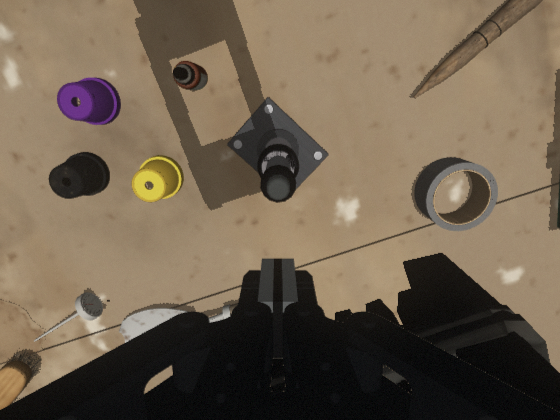

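Run:
```python
import cv2,numpy as np
from h import *
a=cv2.imread("pics/a_side.png"); b=cv2.imread("pics/f_side.png")
c=cv2.imread("pics/a_scene.png"); d=cv2.imread("pics/f_scene.png")
f=lambda im,x,y:cv2.convertScaleAbs(cv2.resize(im[y:y+30,x:x+24],None,fx=8,fy=8,interpolation=2),alpha=1.,beta=10)
cv2.imwrite("pics/f2.png",np.hstack([f(a,247,160),f(b,247,175),f(c,257,173),f(d,257,186)]))
for A,B,x,y in ((a,b,251,164),(c,d,262,178)):
    T=A[y:y+20,x:x+15]; r=cv2.matchTemplate(B[y-5:y+50,x-8:x+24],T,cv2.TM_CCOEFF_NORMED);m=cv2.minMaxLoc(r);print(m[1],np.array(m[3])-[8,5], np.round(r[m[3][1]-1:m[3][1]+2,m[3][0]],3))
for n in('side','scene'):
  print(n,proj(n,[.516,.0445,.294]))
  for z in(.258,.254,.25): print(z,proj(n,[.516,.0445,z])-proj(n,[.516,.0445,.294]))
```

```text
0.6283677816390991 [0 0] [0.328 0.628 0.316]
0.5667862296104431 [-1 10] [0.563 0.567 0.545]
side [258.3499021  166.69565535]
0.258 [ 0.63945176 12.25639621]
0.254 [ 0.70896297 13.58872021]
0.25 [ 0.7781737  14.91528492]
scene [267.61027199 178.15693484]
0.258 [ 0.35140015 10.62100657]
0.254 [ 0.38972675 11.7794214 ]
0.25 [ 0.42791269 12.93358444]
```

View pics/f2.png

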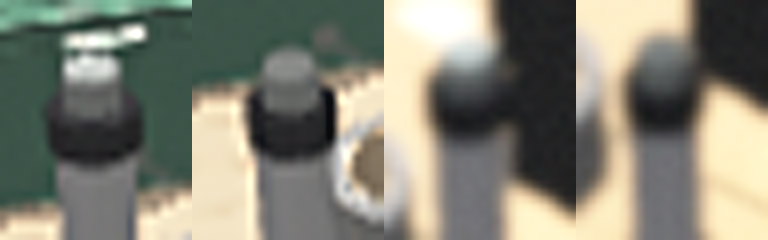

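The button and cap both shifted about 14.6 px in the side view, so the button stands fully up and the tube is at about 0.043, locked in the next hole. The button top is now at z of about 0.251. Next is the pot.

Request:
{"fn": "arm_command", "kwargs": {"moves": [[[-0.11, -0.93, 0], [0, 0, 0], 0], [[-0.11, -0.93, 0], [0, 0, 0], 0], [[-0.11, -0.93, 0], [0, 0, 0], 0], [[-0.11, -0.93, 0], [0, 0, 0], 0], [[-0.11, -0.93, 0], [0, 0, 0], 0]]}}

```text
clock: 9.5
ee_pos: [0.4639, -0.1851, 0.4115]
tcp_rot: [[-0.942, 0.336, -0.002], [0.336, 0.942, 0.001], [0.002, 0.0, -1.0]]
contact_force: [1.0, 0.1, 0.3]
gripper_width: 0.0853
```

Request:
{"fn": "arm_command", "kwargs": {"moves": [[[-0.11, -0.93, 0], [0, 0, 0], 0], [[0, 0, 0.8], [0, 0, 0.95], 0], [[0, 0, 0.8], [0, 0, 0.95], 0], [[0, 0, 0.8], [0, 0, 0.95], 0], [[0, 0, 0.8], [0, 0, 0.95], 0]]}}

```text
clock: 10.12
ee_pos: [0.4534, -0.2291, 0.2501]
tcp_rot: [[-0.639, 0.769, -0.002], [0.769, 0.639, 0.001], [0.002, -0.001, -1.0]]
contact_force: [0.2, 0.3, 0.2]
gripper_width: 0.0851
```

Request:
{"fn": "arm_command", "kwargs": {"moves": [[[0, 0, 0], [0, 0, 0.95], 0], [[0, 0, 0], [0, 0, 0.95], 0], [[0, 0, 0], [0, 0, 0.95], 0], [[0, 0, 0], [0, 0, 0], 0]]}}

```text
clock: 10.62
ee_pos: [0.4537, -0.2291, 0.2516]
tcp_rot: [[-0.296, 0.955, -0.002], [0.955, 0.296, 0.001], [0.002, -0.001, -1.0]]
contact_force: [0.2, -0.5, 0.3]
gripper_width: 0.0854
```

```bash
python3 snap.py g wrist scene side
```

```text
10.725 [ 0.4539 -0.2293  0.2521] [[-0.298, 0.955, -0.001], [0.955, 0.298, 0.001], [0.001, -0.001, -1.0]] [-1.02 -0.16  1.34]
```

View pics/g_wrist.png

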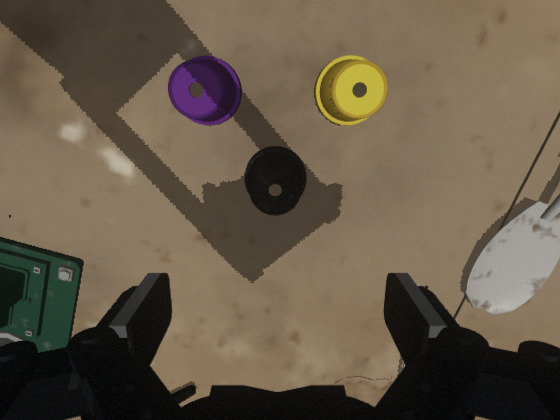

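View pics/g_side.png

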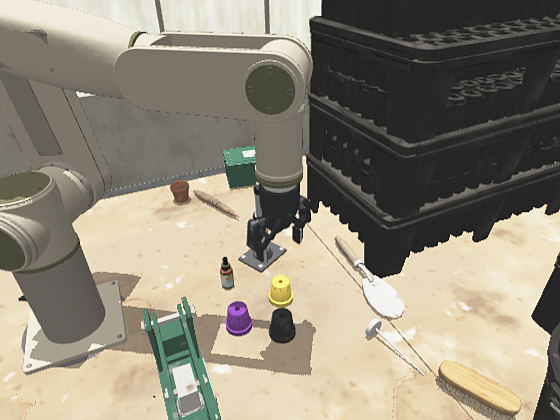

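View pics/g_scene.png

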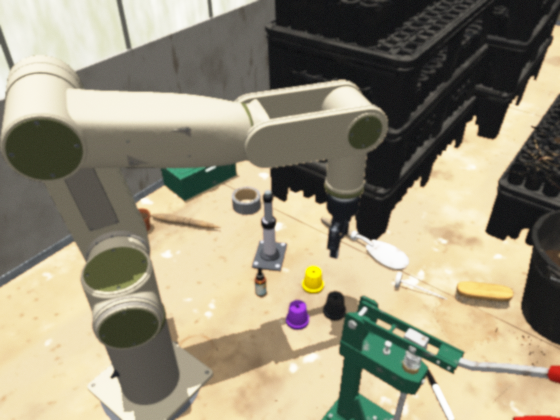

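The pot's hole is at (275,190), purple is at (196,90), yellow at (359,90), and the green press edge is at column 83.

Run:
```python
from h import *
print('pot',wplane('g',275,190,.062))
print('rays',trir([wray('g',275,190),wray('c',42,217),ray('side',282,315.3),ray('scene',335.6,297.3)]))
print('wr',trir([wray('g',275,190),wray('c',42,217)]))
for z in (.1,.2,.3): print(z,wplane('g',83,262,z),wplane('g',70,350,z), plane('scene',345,330,z),plane('scene',460,360,z))
```

```text
pot [ 0.45262687 -0.23348514  0.062     ]
rays [ 0.45190274 -0.23349361  0.05594398]
wr [ 0.45017361 -0.23755902  0.04503256]
0.1 [ 0.31641898 -0.32992254  0.1       ] [ 0.31800906 -0.41961279  0.1       ] [ 0.34909038 -0.32747281  0.1       ] [ 0.43820028 -0.5816843   0.1       ]
0.2 [ 0.35822937 -0.26792009  0.2       ] [ 0.35924416 -0.3251604   0.2       ] [ 0.28004898 -0.36319126  0.2       ] [ 0.3602139  -0.59188463  0.2       ]
0.3 [ 0.40003976 -0.20591764  0.3       ] [ 0.40047926 -0.23070801  0.3       ] [ 0.21100759 -0.39890971  0.3       ] [ 0.28222752 -0.60208496  0.3       ]
```

Request:
{"fn": "arm_command", "kwargs": {"moves": [[[-0.08, -0.04, 0.8], [0, 0, 0], 0], [[0, 0, 0.8], [0, 0, 0], 0], [[0, 0, 0.8], [0, 0, 0], 0], [[0, 0, 0], [0, 0, 0], 0]]}}

```text
clock: 11.28
ee_pos: [0.451, -0.2323, 0.1293]
tcp_rot: [[-0.296, 0.955, -0.006], [0.955, 0.297, 0.004], [0.006, -0.005, -1.0]]
contact_force: [0.2, -0.4, 0.3]
gripper_width: 0.0855
```

```bash
python3 snap.py i wrist scene side
python3 - <<'E'
import cv2,numpy as np
a=cv2.imread("pics/i_scene.png"); b=cv2.imread("pics/i_side.png")
f=lambda im,x,y:cv2.convertScaleAbs(cv2.resize(im[y:y+100,x:x+80],None,fx=5,fy=5,interpolation=2),alpha=1.5,beta=20)
cv2.imwrite("pics/i1.png",np.hstack([f(a,295,230),f(b,240,245)]))
E
```

```text
11.375 [ 0.4538 -0.2341  0.1339] [[-0.296, 0.955, 0.0], [0.955, 0.296, -0.0], [-0.0, 0.0, -1.0]] [ 0.38 -0.53  0.84]
```

View pics/i_wrist.png

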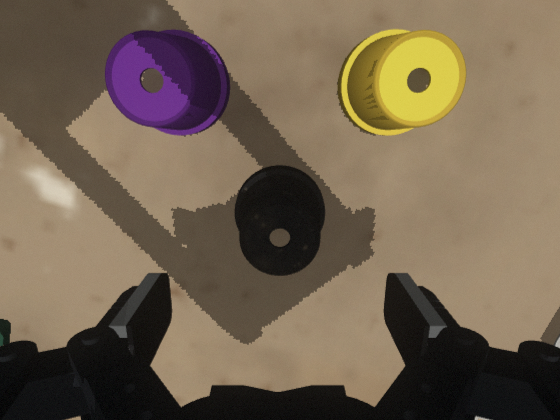

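View pics/i1.png

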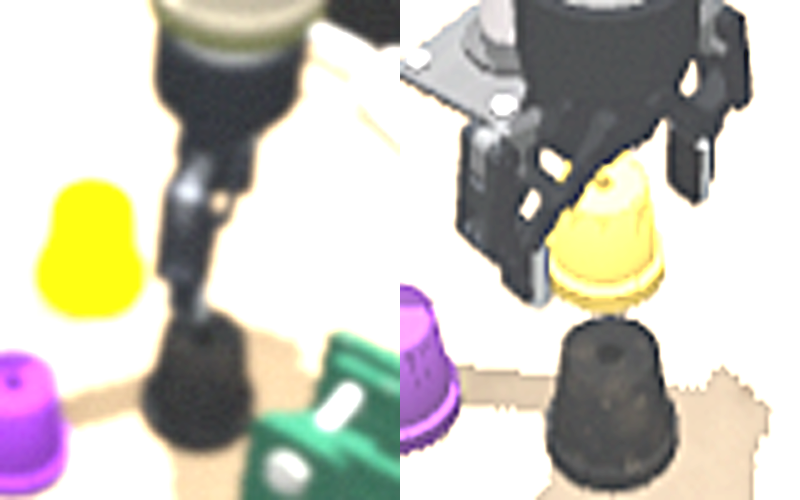

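Run:
```python
from h import *
p=wplane('i',280,237,.062); s,c=pickle.load(open('pics/i.pkl','rb')); print(p,s['ee_pos'],np.array(s['tcp_rot']).T@(p-s['ee_pos']))
```

```text
[ 0.45226521 -0.23243043  0.062     ] [ 0.45096839 -0.23228383  0.12934499] [-0.00091734  0.00152222  0.06733419]
```

```bash
python3 snap.py j wrist
python3 - <<'E'
from h import *
import cv2
im=cv2.imread('pics/j_wrist.png'); 
cv2.imwrite('pics/j1.png',cv2.convertScaleAbs(cv2.resize(im[150:290,220:340],None,fx=4,fy=4),alpha=3))
g=cv2.GaussianBlur(im,(3,3),0).max(2)[225:250,265:295]
m=(g>55); ys,xs=np.nonzero(m);print(xs.mean()+265,ys.mean()+225,len(xs))
u,v=xs.mean()+265,ys.mean()+225
p=wplane('j',u,v,.062); s,c=pickle.load(open('pics/j.pkl','rb')); print(p,s['ee_pos'],np.array(s['tcp_rot']).T@(p-s['ee_pos']))
E
```

```text
11.425 [ 0.4545 -0.2345  0.135 ] [[-0.296, 0.955, 0.002], [0.955, 0.296, -0.001], [-0.002, 0.002, -1.0]] [-1.56  0.65  0.22]
274.0 229.80612244897958 196
[ 0.4524395  -0.23392633  0.062     ] [ 0.45449674 -0.23453502  0.13496526] [ 0.001325   -0.0018984   0.07296007]
```

View pics/j1.png

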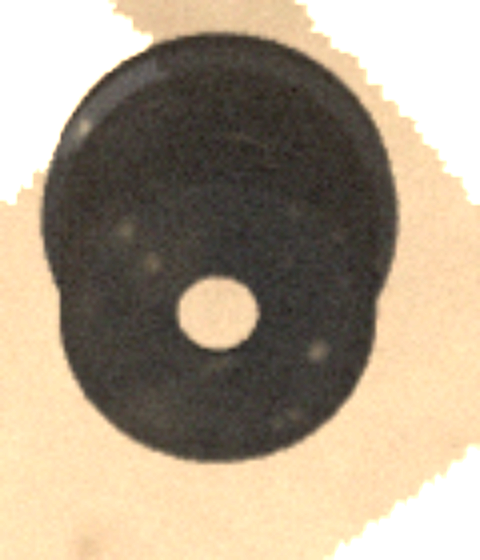

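Request:
{"fn": "arm_command", "kwargs": {"moves": [[[0, -0.03, 0.6], [0, 0, 0], 0], [[0, 0, 0.6], [0, 0, 0], 0], [[0, 0, 0.6], [0, 0, 0], 0], [[0, 0, 0], [0, 0, 0], 0], [[0, 0, 0], [0, 0, 0], 0]]}}

```text
clock: 12.1
ee_pos: [0.4535, -0.2353, 0.0452]
tcp_rot: [[-0.295, 0.955, 0.002], [0.955, 0.295, -0.002], [-0.002, 0.002, -1.0]]
contact_force: [0.2, -0.1, 1.3]
gripper_width: 0.0854
```

```bash
python3 snap.py k wrist side
```

```text
12.15 [ 0.4537 -0.2354  0.0454] [[-0.295, 0.955, 0.003], [0.955, 0.295, -0.002], [-0.003, 0.002, -1.0]] [-0.06 -0.38 -0.34]
```

View pics/k_wrist.png

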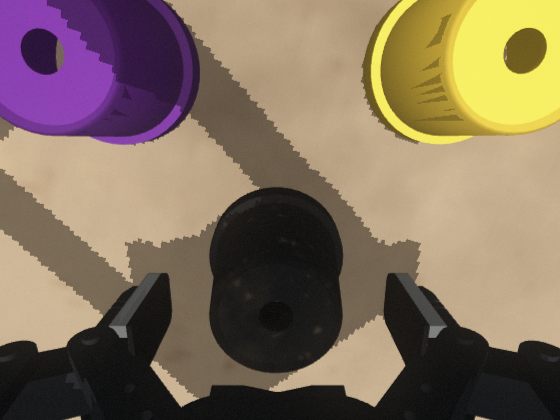

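Run:
```python
from h import *
p=wplane('k',276,317,.062); s,c=pickle.load(open('pics/k.pkl','rb')); print(p,s['ee_pos'],np.array(s['tcp_rot']).T@(p-s['ee_pos']))
```

```text
[ 0.45212021 -0.23259375  0.062     ] [ 0.45345077 -0.23526405  0.04521314] [ 0.00290594 -0.00045174 -0.01679438]
```

Request:
{"fn": "arm_command", "kwargs": {"moves": [[[0, 0, 0.06], [0, 0, 0], 0.2], [[0, 0, 0], [0, 0, 0], 0.3], [[0, 0, 0], [0, 0, 0], 0.5], [[0, 0, 0], [0, 0, 0], 0.7], [[0, 0, 0], [0, 0, 0], 0.7]], "grip_force": 25}}

```text
clock: 12.82
ee_pos: [0.4523, -0.2345, 0.0406]
tcp_rot: [[-0.295, 0.955, 0.0], [0.955, 0.295, -0.0], [-0.0, 0.0, -1.0]]
contact_force: [-1.4, 1.2, 5.9]
gripper_width: 0.0546
```

```bash
python3 snap.py l wrist
```

```text
12.825 [ 0.4523 -0.2345  0.0406] [[-0.295, 0.955, 0.0], [0.955, 0.295, -0.0], [-0.0, 0.0, -1.0]] [-1.44  1.19  5.88]
```

View pics/l_wrist.png

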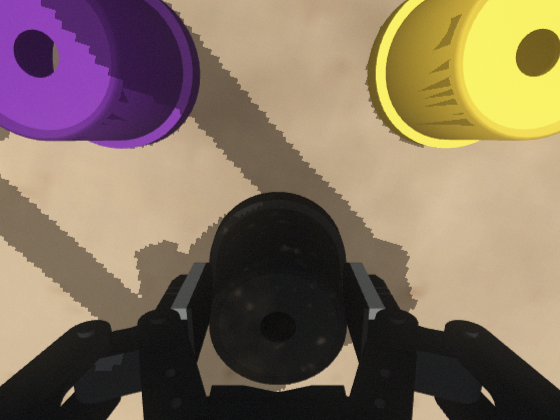

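Request:
{"fn": "arm_command", "kwargs": {"moves": [[[0, 0, 0], [0, 0, 0], 0.8], [[0, 0, 0], [0, 0, 0], 0.8], [[0, 0, 0], [0, 0, 0], 0.8]], "grip_force": 30}}

```text
clock: 13.25
ee_pos: [0.4523, -0.2345, 0.0406]
tcp_rot: [[-0.295, 0.955, 0.0], [0.955, 0.295, -0.0], [-0.0, 0.0, -1.0]]
contact_force: [-1.8, 0.4, 6.8]
gripper_width: 0.0539
```

Request:
{"fn": "arm_command", "kwargs": {"moves": [[[0, 0, -0.2], [0, 0, 0], 0.8], [[0, 0, -0.2], [0, 0, 0], 0.8], [[0, 0, 0], [0, 0, 0], 0.8]]}}

```text
clock: 13.62
ee_pos: [0.453, -0.235, 0.0614]
tcp_rot: [[-0.295, 0.955, 0.002], [0.955, 0.295, -0.001], [-0.002, 0.002, -1.0]]
contact_force: [1.1, -0.8, -0.7]
gripper_width: 0.0539
```

```bash
python3 snap.py m wrist side;python3 - <<'E'
import cv2,numpy as np
b=cv2.imread("pics/m_side.png"); w=cv2.imread("pics/m_wrist.png")
cv2.imwrite("pics/m1.png",np.hstack([cv2.convertScaleAbs(cv2.resize(b[265:365,235:335],(420,420),interpolation=2),alpha=1.5,beta=20),cv2.convertScaleAbs(w[:,100:460],alpha=2)]))
E
```

```text
13.675 [ 0.4526 -0.2347  0.0607] [[-0.295, 0.955, 0.001], [0.955, 0.295, -0.001], [-0.001, 0.001, -1.0]] [-0.18  0.7  -0.42]
```

View pics/m1.png

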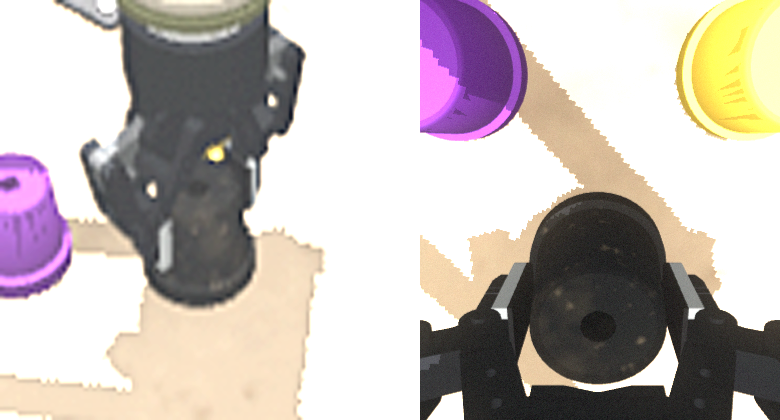

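The pot is lifted and hangs upright between the pads, with its hole at about (279,326). I'll compute its offset in the tool frame.

Run:
```python
from h import *
for t,u,v in(('l',278,326),('m',279,326)):
    s,c=pickle.load(open(f'pics/{t}.pkl','rb')); e=s['ee_pos']
    for dz in (.0195,.0214,.024):
        p=wplane(t,u,v,e[2]+dz); print(t,p,np.array(s['tcp_rot']).T@(p-e))
```

```text
l [ 0.45215538 -0.23326276  0.06007439] [ 0.00124141  0.0002228  -0.01950037]
l [ 0.45176276 -0.23200599  0.06197439] [ 0.00255741  0.00021901 -0.02140083]
l [ 0.45122549 -0.2302862   0.06457439] [ 0.00435826  0.00021383 -0.02400146]
m [ 0.45310348 -0.2336094   0.0809294 ] [ 0.00124392  0.00055477 -0.01950158]
m [ 0.45270148 -0.23235087  0.0828294 ] [ 0.00256138  0.00054495 -0.02140413]
m [ 0.45215138 -0.23062867  0.0854294 ] [ 0.00436422  0.00053151 -0.02400763]
```

Request:
{"fn": "arm_command", "kwargs": {"moves": [[[0, 0, -0.7], [0, 0, 0], 0.8], [[0, 0, -0.9], [0, 0, 0], 0.8], [[0, 0, -0.9], [0, 0, 0], 0.8], [[0, 0, -0.9], [0, 0, 0], 0.8], [[0, 0, -0.9], [0, 0, 0], 0.8]]}}

```text
clock: 14.35
ee_pos: [0.4518, -0.2342, 0.276]
tcp_rot: [[-0.295, 0.955, -0.001], [0.955, 0.295, 0.0], [0.0, -0.0, -1.0]]
contact_force: [1.2, 0.1, 0.0]
gripper_width: 0.0544
```

Request:
{"fn": "arm_command", "kwargs": {"moves": [[[0, 0, -0.9], [0, 0, 0], 0.8], [[0, 0, -0.9], [0, 0, 0], 0.8], [[0, 0, -0.9], [0, 0, 0], 0.8], [[0.7, 0.41, 0], [0, 0, 0], 0.8], [[0.7, 0.41, 0], [0, 0, 0], 0.8]]}}

```text
clock: 14.98
ee_pos: [0.4708, -0.1549, 0.4103]
tcp_rot: [[-0.294, 0.956, 0.001], [0.956, 0.294, -0.0], [-0.0, 0.001, -1.0]]
contact_force: [-0.3, 0.2, 0.6]
gripper_width: 0.0548
```

Request:
{"fn": "arm_command", "kwargs": {"moves": [[[0.7, 0.41, 0], [0, 0, 0], 0.8], [[0.7, 0.41, 0], [0, 0, 0], 0.8], [[0.7, 0.41, 0], [0, 0, 0], 0.8], [[0.6, 0.35, 0], [0, 0, 0], 0.8], [[0.3, 0.17, 0], [0, 0, 0], 0.8]]}}

```text
clock: 15.6
ee_pos: [0.51, 0.0153, 0.4094]
tcp_rot: [[-0.297, 0.955, -0.001], [0.955, 0.297, 0.0], [0.0, -0.001, -1.0]]
contact_force: [-0.8, -0.0, -0.8]
gripper_width: 0.0543
```

Request:
{"fn": "arm_command", "kwargs": {"moves": [[[0.3, 0.17, 0], [0, 0, 0], 0.8], [[0, 0, 0], [0, 0, 0], 0.8], [[0, 0, 0], [0, 0, 0], 0.8], [[0, 0, 0], [0, 0, 0], 0.8]]}}

```text
clock: 16.1
ee_pos: [0.5136, 0.0297, 0.4101]
tcp_rot: [[-0.294, 0.956, 0.0], [0.956, 0.294, -0.0], [-0.0, -0.0, -1.0]]
contact_force: [-0.1, 0.3, -0.3]
gripper_width: 0.0544
```

```bash
python3 snap.py n wrist scene side;python3 - <<'E'
import cv2,numpy as np
a=cv2.imread("pics/n_scene.png");b=cv2.imread("pics/n_side.png")
f=lambda im,x,y:cv2.convertScaleAbs(cv2.resize(im[y:y+120,x:x+80],None,fx=5,fy=5,interpolation=2),alpha=1.5,beta=20)
cv2.imwrite("pics/n1.png",np.hstack([f(a,230,100),f(b,220,85)]))
E
```

```text
16.2 [0.5136 0.0299 0.4101] [[-0.294, 0.956, 0.0], [0.956, 0.294, -0.0], [-0.0, 0.0, -1.0]] [-0.12  0.14  0.06]
```

View pics/n1.png

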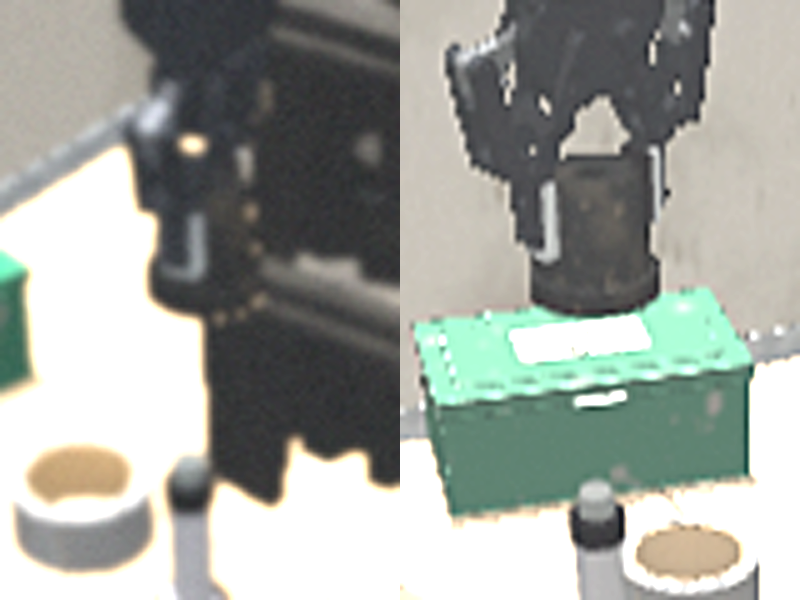

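View pics/n_wrist.png

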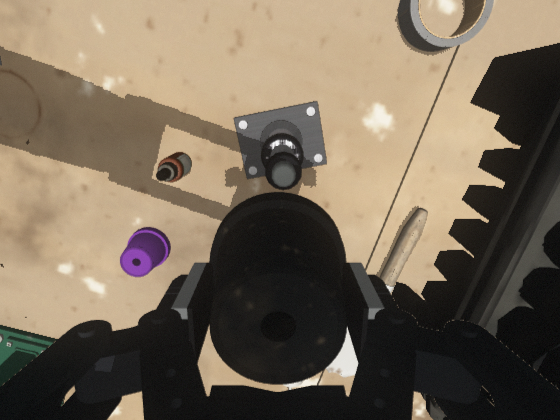

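The settled wrist view shows the button top at (284,177) just beyond the pot rim, with the pot's hole at (278,326).

Run:
```python
from h import *
import cv2
im=cv2.imread('pics/n_wrist.png');cv2.imwrite('pics/n2.png',cv2.convertScaleAbs(cv2.resize(im[120:230,220:350],None,fx=5,fy=5,interpolation=2),alpha=2.2,beta=20))
s,c=pickle.load(open('pics/n.pkl','rb'));e=np.array(s['ee_pos']);R=np.array(s['tcp_rot'])
for z in(.2515,):
    p=wplane('n',284,177,z);print(p,R.T@(p-e))
```

```text
[0.5145515 0.044753  0.2515   ] [0.01413815 0.00530484 0.15854869]
```

View pics/n2.png

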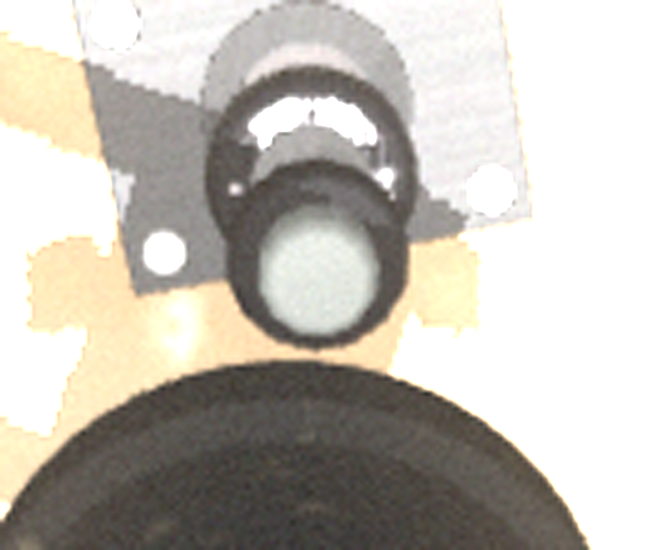

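Request:
{"fn": "arm_command", "kwargs": {"moves": [[[0.25, 0.12, 0], [0, 0, 0], 0.8], [[0, 0, 0.7], [0, 0, 0], 0.8], [[0, 0, 0.7], [0, 0, 0], 0.8], [[0, 0, 0.4], [0, 0, 0], 0.8], [[0, 0, 0], [0, 0, 0], 0.8]]}}

```text
clock: 16.88
ee_pos: [0.515, 0.0447, 0.3185]
tcp_rot: [[-0.295, 0.955, -0.003], [0.955, 0.295, 0.0], [0.001, -0.003, -1.0]]
contact_force: [-0.2, -0.4, -0.4]
gripper_width: 0.0542
```

Request:
{"fn": "arm_command", "kwargs": {"moves": [[[0, 0, 0], [0, 0, 0], 0.8], [[0, 0, 0], [0, 0, 0], 0.8]]}}

```text
clock: 17.12
ee_pos: [0.5164, 0.0443, 0.3218]
tcp_rot: [[-0.295, 0.956, 0.003], [0.956, 0.295, -0.0], [-0.001, 0.003, -1.0]]
contact_force: [-0.4, 0.7, 0.8]
gripper_width: 0.0543
```

```bash
python3 snap.py o wrist scene side;python3 - <<'E'
import cv2,numpy as np
a=cv2.imread("pics/o_scene.png");b=cv2.imread("pics/o_side.png")
f=lambda im,x,y:cv2.convertScaleAbs(cv2.resize(im[y:y+100,x:x+66],None,fx=6,fy=6,interpolation=2),alpha=1.8,beta=30)
cv2.imwrite("pics/o1.png",np.hstack([f(a,236,140),f(b,226,130)]))
E
```

```text
17.225 [0.5162 0.0443 0.3213] [[-0.295, 0.956, 0.002], [0.956, 0.295, -0.0], [-0.001, 0.002, -1.0]] [ 0.71  0.13 -0.63]
```

View pics/o1.png

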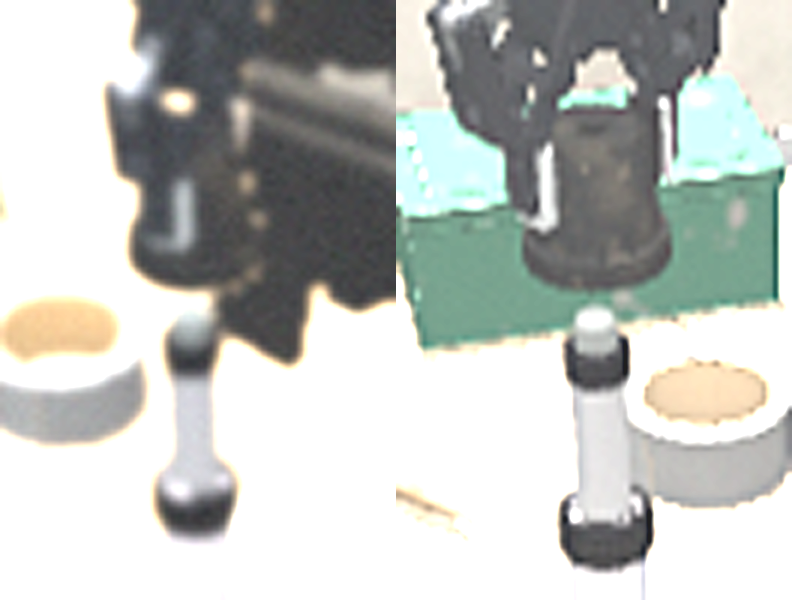

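View pics/o_wrist.png

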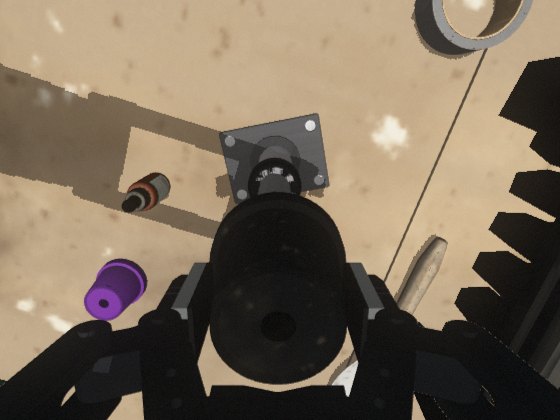

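The pot and post axes coincide within 1 px (about 3 mm) in both views. I'll lower it while watching the force.

Request:
{"fn": "arm_command", "kwargs": {"moves": [[[0, 0, 0.3], [0, 0, 0], 0.8], [[0, 0, 0.3], [0, 0, 0], 0.8], [[0, 0, 0.2], [0, 0, 0], 0.8], [[0, 0, 0.1], [0, 0, 0], 0.8]]}}

```text
clock: 17.77
ee_pos: [0.5152, 0.0443, 0.2735]
tcp_rot: [[-0.295, 0.955, -0.002], [0.955, 0.295, 0.0], [0.001, -0.002, -1.0]]
contact_force: [-0.2, -0.4, -0.6]
gripper_width: 0.0544
```

Request:
{"fn": "arm_command", "kwargs": {"moves": [[[0, 0, 0.2], [0, 0, 0], 0.8], [[0, 0, 0.2], [0, 0, 0], 0.8]]}}

```text
clock: 18.02
ee_pos: [0.5159, 0.0443, 0.2546]
tcp_rot: [[-0.295, 0.955, 0.0], [0.955, 0.295, -0.0], [-0.0, 0.0, -1.0]]
contact_force: [-0.1, -0.2, 0.0]
gripper_width: 0.0545
```

```bash
python3 snap.py p wrist scene side;python3 - <<'E'
import cv2,numpy as np
a=cv2.imread("pics/p_scene.png");b=cv2.imread("pics/p_side.png")
f=lambda im,x,y:cv2.convertScaleAbs(cv2.resize(im[y:y+100,x:x+66],None,fx=6,fy=6,interpolation=2),alpha=1.8,beta=30)
cv2.imwrite("pics/p1.png",np.hstack([f(a,236,160),f(b,226,150)]))
E
```

```text
18.125 [0.515  0.0443 0.2534] [[-0.295, 0.955, -0.002], [0.955, 0.295, 0.0], [0.001, -0.002, -1.0]] [-0.48 -0.89 -0.37]
```

View pics/p1.png

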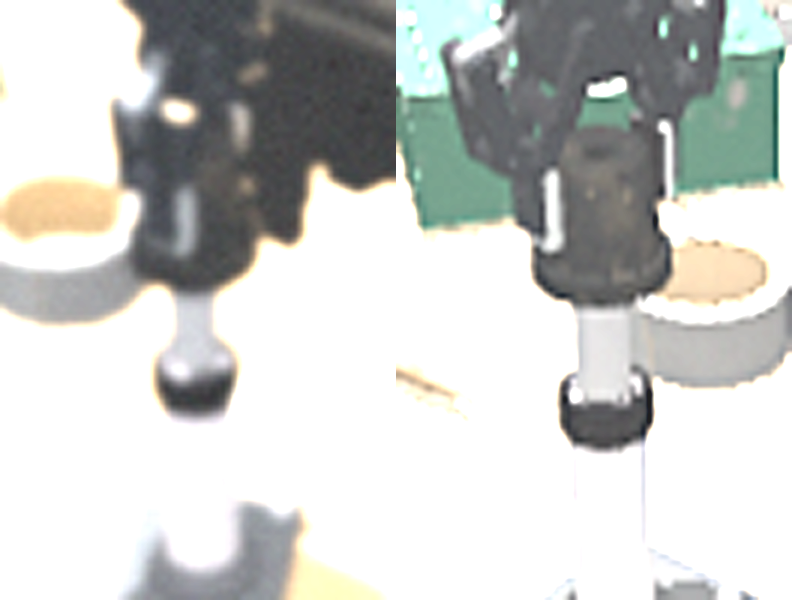

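View pics/p_wrist.png

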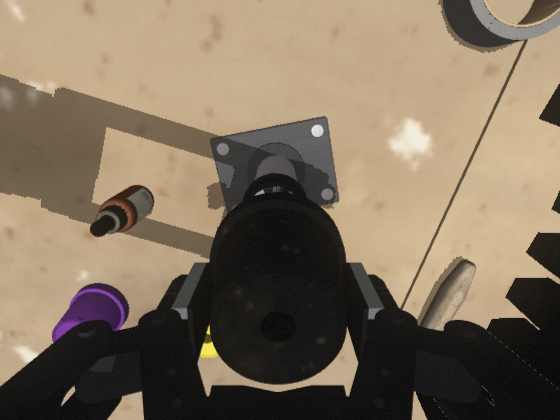

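Request:
{"fn": "arm_command", "kwargs": {"moves": [[[0, 0.02, 0.1], [0, 0, 0], 0.8], [[0, 0, 0.1], [0, 0, 0], 0.8]]}}

```text
clock: 18.42
ee_pos: [0.5169, 0.0446, 0.245]
tcp_rot: [[-0.295, 0.955, 0.001], [0.955, 0.295, 0.0], [-0.0, 0.001, -1.0]]
contact_force: [0.5, 0.0, -1.2]
gripper_width: 0.0542
```

Request:
{"fn": "arm_command", "kwargs": {"moves": [[[0, 0, 0.04], [0, 0, 0], 0.8], [[0, 0, 0], [0, 0, 0], 0.8]]}}

```text
clock: 18.68
ee_pos: [0.5166, 0.0446, 0.2428]
tcp_rot: [[-0.295, 0.955, -0.0], [0.955, 0.295, -0.0], [0.0, -0.0, -1.0]]
contact_force: [0.6, -0.3, -0.4]
gripper_width: 0.054
```

Request:
{"fn": "arm_command", "kwargs": {"moves": [[[0, 0, 0.03], [0, 0, 0], 0.8], [[0, 0, 0], [0, 0, 0], 0.8]]}}

```text
clock: 18.92
ee_pos: [0.5167, 0.0446, 0.2415]
tcp_rot: [[-0.295, 0.955, 0.0], [0.955, 0.295, -0.0], [-0.0, 0.0, -1.0]]
contact_force: [-0.6, -0.6, 0.7]
gripper_width: 0.0542
```

Request:
{"fn": "arm_command", "kwargs": {"moves": [[[0, 0, 0.03], [0, 0, 0], 0.8], [[0, 0, 0], [0, 0, 0], 0.8]]}}

```text
clock: 19.18
ee_pos: [0.5166, 0.0446, 0.2399]
tcp_rot: [[-0.295, 0.955, -0.0], [0.955, 0.295, -0.0], [0.0, -0.0, -1.0]]
contact_force: [0.7, 0.6, -0.0]
gripper_width: 0.0545
```

Request:
{"fn": "arm_command", "kwargs": {"moves": [[[0, 0, 0.03], [0, 0, 0], 0.8], [[0, 0, 0], [0, 0, 0], 0.8]]}}

```text
clock: 19.42
ee_pos: [0.5166, 0.0446, 0.2383]
tcp_rot: [[-0.295, 0.955, -0.0], [0.955, 0.295, -0.0], [0.0, -0.0, -1.0]]
contact_force: [-0.1, -0.3, 0.4]
gripper_width: 0.0543
```

Request:
{"fn": "arm_command", "kwargs": {"moves": [[[0, 0, 0.02], [0, 0, 0], 0.8], [[0, 0, 0], [0, 0, 0], 0.8]]}}

```text
clock: 19.68
ee_pos: [0.5166, 0.0446, 0.2374]
tcp_rot: [[-0.295, 0.956, -0.0], [0.956, 0.295, 0.0], [0.0, -0.0, -1.0]]
contact_force: [0.8, 0.8, 1.0]
gripper_width: 0.0541
```

Request:
{"fn": "arm_command", "kwargs": {"moves": [[[0, 0, 0.02], [0, 0, 0], 0.8], [[0, 0, 0], [0, 0, 0], 0.8]]}}

```text
clock: 19.92
ee_pos: [0.5166, 0.0446, 0.2364]
tcp_rot: [[-0.295, 0.955, -0.0], [0.955, 0.295, -0.0], [0.0, -0.0, -1.0]]
contact_force: [0.4, -0.0, -0.3]
gripper_width: 0.0543
```

Request:
{"fn": "arm_command", "kwargs": {"moves": [[[0, 0, 0], [0, 0, 0], 0.8]]}}

```text
clock: 20.05
ee_pos: [0.5167, 0.0446, 0.2365]
tcp_rot: [[-0.295, 0.955, 0.0], [0.955, 0.295, 0.0], [0.0, 0.0, -1.0]]
contact_force: [0.2, 0.2, -0.3]
gripper_width: 0.0543
```

Request:
{"fn": "arm_command", "kwargs": {"moves": [[[0, 0, 0.02], [0, 0, 0], 0.8], [[0, 0, 0], [0, 0, 0], 0.8]]}}

```text
clock: 20.3
ee_pos: [0.5166, 0.0446, 0.2354]
tcp_rot: [[-0.295, 0.955, -0.0], [0.955, 0.295, 0.0], [0.0, -0.0, -1.0]]
contact_force: [-0.1, 0.0, -0.9]
gripper_width: 0.0542
```

Request:
{"fn": "arm_command", "kwargs": {"moves": [[[0, 0, 0.02], [0, 0, 0], 0.8], [[0, 0, 0], [0, 0, 0], 0.8]]}}

```text
clock: 20.55
ee_pos: [0.5166, 0.0446, 0.2344]
tcp_rot: [[-0.295, 0.955, -0.0], [0.955, 0.295, -0.0], [0.0, -0.0, -1.0]]
contact_force: [0.0, -0.1, 0.4]
gripper_width: 0.0542
```

Request:
{"fn": "arm_command", "kwargs": {"moves": [[[0, 0, 0.02], [0, 0, 0], 0.8], [[0, 0, 0], [0, 0, 0], 0.8]]}}

```text
clock: 20.8
ee_pos: [0.5168, 0.0446, 0.2339]
tcp_rot: [[-0.295, 0.955, 0.0], [0.955, 0.295, -0.0], [-0.0, 0.0, -1.0]]
contact_force: [-0.6, 0.4, 3.1]
gripper_width: 0.0542
```

Contact is 3.1 N, well under the 6 N that would move the button. I'll ease off slightly and release.

Request:
{"fn": "arm_command", "kwargs": {"moves": [[[0, 0, -0.01], [0, 0, 0], 0.8], [[0, 0, 0], [0, 0, 0], 0.3], [[0, 0, 0], [0, 0, 0], 0.1], [[0, 0, 0], [0, 0, 0], 0], [[0, 0, 0], [0, 0, 0], 0]]}}

```text
clock: 21.42
ee_pos: [0.5166, 0.0446, 0.2339]
tcp_rot: [[-0.295, 0.955, -0.0], [0.955, 0.295, -0.0], [0.0, -0.0, -1.0]]
contact_force: [0.0, 0.1, -0.3]
gripper_width: 0.0853
```

```bash
python3 snap.py q wrist scene side;python3 - <<'E'
import cv2,numpy as np
a=cv2.imread("pics/q_scene.png");b=cv2.imread("pics/q_side.png")
f=lambda im,x,y:cv2.convertScaleAbs(cv2.resize(im[y:y+100,x:x+66],None,fx=6,fy=6,interpolation=2),alpha=1.8,beta=30)
cv2.imwrite("pics/q1.png",np.hstack([f(a,236,160),f(b,226,150)]))
E
```

```text
21.525 [0.5167 0.0446 0.234 ] [[-0.295, 0.955, -0.0], [0.955, 0.295, -0.0], [-0.0, -0.0, -1.0]] [0.73 0.27 0.06]
```

View pics/q1.png

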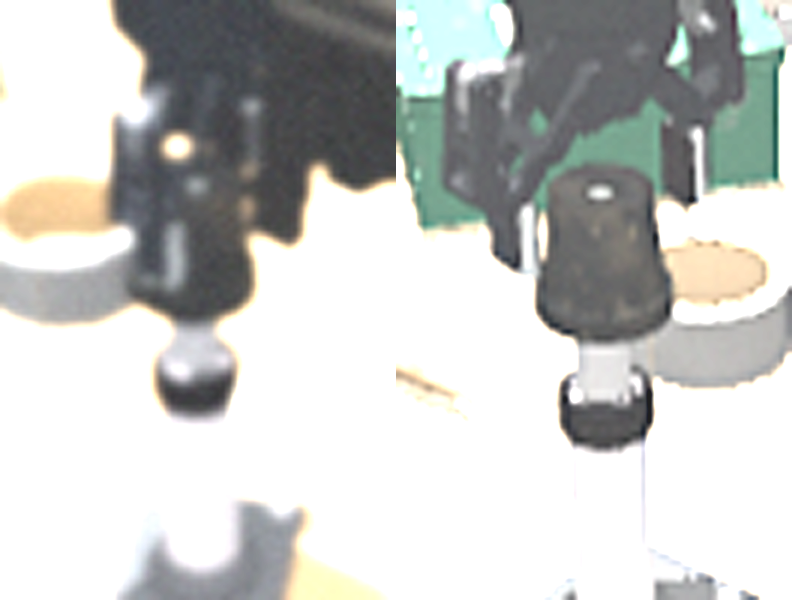

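View pics/q_wrist.png

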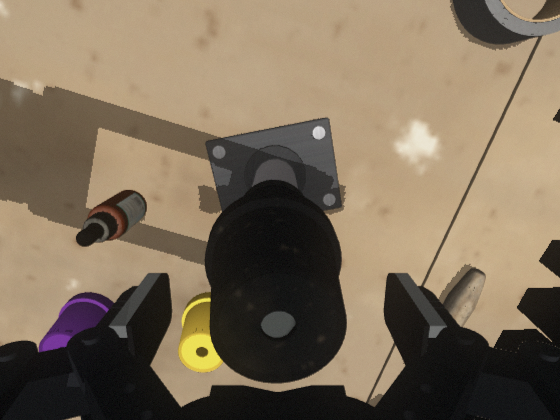

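The pot hangs upside down on the post with the button visible through its hole, clear of both open fingers. I'll withdraw straight up.

Request:
{"fn": "arm_command", "kwargs": {"moves": [[[0, 0, -0.3], [0, 0, 0], 0], [[0, 0, -0.6], [0, 0, 0], 0], [[0, 0, -0.8], [0, 0, 0], 0], [[0, 0, -0.8], [0, 0, 0], 0], [[0, 0, -0.8], [0, 0, 0], 0]]}}

```text
clock: 22.2
ee_pos: [0.5165, 0.0446, 0.4017]
tcp_rot: [[-0.295, 0.955, 0.002], [0.955, 0.295, 0.0], [-0.0, 0.001, -1.0]]
contact_force: [1.1, 1.1, -0.2]
gripper_width: 0.0854
```

Request:
{"fn": "arm_command", "kwargs": {"moves": [[[0.8, 0, -0.5], [0, 0, 0], 0], [[0.8, 0, 0], [0, 0, 0], 0], [[0, 0, 0], [0, 0, 0], 0], [[0, 0, 0], [0, 0, 0], 0], [[0, 0, 0], [0, 0, 0], 0]]}}

```text
clock: 22.82
ee_pos: [0.4932, 0.1202, 0.424]
tcp_rot: [[-0.294, 0.956, -0.0], [0.956, 0.294, -0.0], [-0.0, -0.0, -1.0]]
contact_force: [0.1, -0.8, -0.2]
gripper_width: 0.0852
```

```bash
python3 snap.py r wrist scene side;python3 - <<'E'
import cv2,numpy as np
from h import *
a=cv2.imread("pics/r_scene.png");b=cv2.imread("pics/r_side.png")
f=lambda im,x,y:cv2.convertScaleAbs(cv2.resize(im[y:y+100,x:x+66],None,fx=6,fy=6,interpolation=2),alpha=1.8,beta=30)
cv2.imwrite("pics/r1.png",np.hstack([f(a,236,160),f(b,226,150)]))
for n in('scene','side'): print(n,proj(n,[.5165,.0445,.2565]),proj(n,[.5165,.0445,.1945]))
E
```

```text
22.925 [0.4932 0.1202 0.4238] [[-0.294, 0.956, -0.0], [0.956, 0.294, -0.0], [-0.0, -0.0, -1.0]] [-0.92 -0.34  0.47]
scene [268.09046682 189.12670001] [268.66502197 206.59081392]
side [259.19401241 179.41111752] [260.23099539 199.39965063]
```

View pics/r1.png

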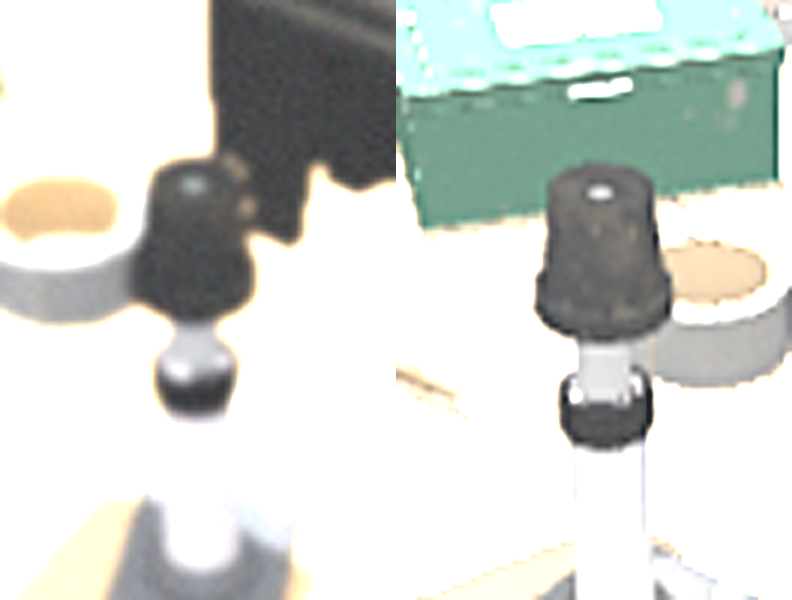

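View pics/r_side.png

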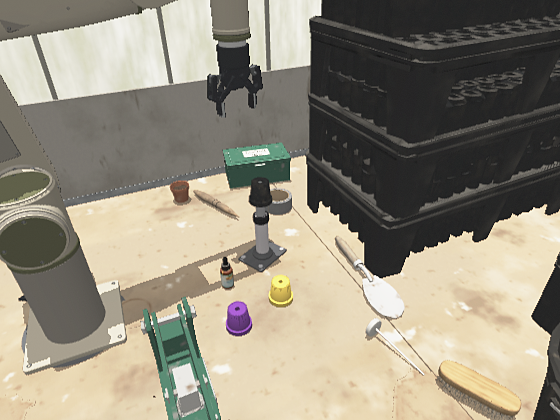

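View pics/r_scene.png

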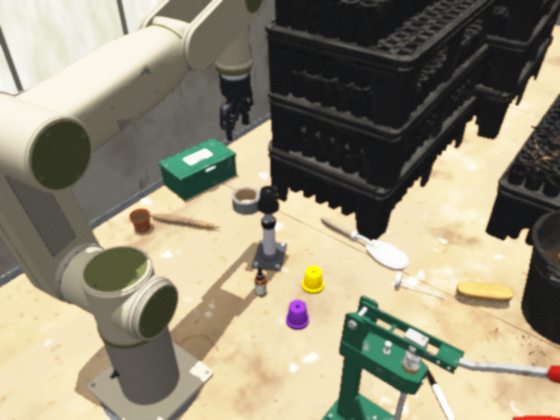

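```bash
python3 -c "
from station import hand_in
print(hand_in())"
```

```text
the job is handed in; nothing more can be done
None
```

The post is locked in its next hole with the button up, and the black pot hangs upside down on it. I handed the job in at about 23 s.

- **Post:** I pressed the button with closed fingers. It unlocked after about 8 N, and the tube then slid at about 3 N. I stopped as soon as the push jumped to about 6 N. The tube is at about 0.0425 m by the TCP height; the side picture gives about 0.043. In that picture the button and cap had dropped by the same amount, about 14.6 px, so the button is fully up.
- **Pot:** I gripped it, lined it up over the post in both outside views and lowered it until I felt 3.1 N, below the 6 N that starts the button. Then I released it and withdrew. The last pictures show it upright on the post with the button visible through its hole and the gripper well clear. I saw no change in the dropper, tape, or purple and yellow pots.

**Checks that disagreed:**
- **Camera offsets:** the three cameras' single-view positions for the button differed by up to about 1 cm in y, so I aligned by direct comparison in the views instead.
- **Tube travel at the jump:** I got about 0.038 if the button was still down just before the jump, and about 0.0425 afterwards. I take this to be the tube settling as the pin sprang out.

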